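Hang the slide racks to drain

ROBOT

A 6-joint arm with a two-finger parallel gripper is mounted at the origin on the work surface. World frame = base frame: x ahead of the robot, y to its left, z up, the work surface at z = 0. Lengths are in m, angles in rad, forces in N, time in s.
With the tool pointing down it reaches from about 0.35 to 0.8 m from the base axis. Payload 7.3 kg.
Tool frame: the origin (TCP) lies between the finger pads; the fingertips stand 25 mm ahead of it and the grasp point (between the pads) lies 6 mm ahead of it (r.tip_extent is the distance from the TCP to the fingertips, in m); z points along the fingers, y is the line along which they close (so a half turn about z gives the same grasp; the last joint's range is limited). The gripper opens to 85 mm and grips with 20 to 120 N. Pads are 22 mm wide; open, the fingers measure 114 mm over their backs; the gripper's body (76 mm by 85 mm) begins 54 mm behind the grasp point. The pads swing forward as they close: fully open they stand 13 mm farther back than shut.
Start: joints at [-1.491, 0.342, 1.524, -0, 1.275, -0.146], TCP at [0.118, -0.512, 0.217] pointing down, gripper open.
Joint ranges: [-2.53, 2.53], [-0.77, 2.02], [0.04, 2.7], [-1, 4.14], [0.28, 2.66], [-3.11, 3.11]. Speed limits (rad/s): [2.57, 2.57, 3.14, 3.14, 3.14, 3.14].

INTERFACE

Orientations are given as a unit quaternion [x, y, z, w].
In Python, from workcell import r, command_gripper, optics gives the robot as it stands. The module is installed in compiled form; this text tells all that it offers. Calls block until the motion is done:
- r.reach(position, orientation): joint-space move of the TCP to a pose.
- r.move_straight(position, orientation=None, speed=0.15, max_force=None): straight line of the TCP; orientation=None keeps the orientation; speed is the mean speed in m/s. With max_force (N) it stops when the force on the tool has changed by that much, and returns True; else False.
- r.movej(angles): joint-space move.
- command_gripper(opening, force=None): finger opening in m; force is the grip in N (None keeps the last); returns when the fingers have stopped.
- r.hold(seconds).
- r.solve_ik(position, orientation): joint angles nearest the present ones, or None.
- r.read_state(): the state.
- optics.get_image(name): name is "scene" or "top" or "wrist"; returns (picture, depth): 400x640x3 uint8, red, green, blue; 400x640 float32, m along the optical axis (not along the pixel's ray), 0 where there is no reading.
- optics.camera_model(name): a dict with "K" (3x3 intrinsics, pixels), "R" (3x3) and "t" (3): a world point X has camera coordinates R X + t; the wrist camera has in their place "tool_from_camera" (4x4, takes a point from camera to tool coordinates, whose origin is the TCP and whose axes are the flange's). Camera axes: x right, y down, z forward; pixel columns grow to the right and rows downward; lengths in m; the calibration is good to about 2 mm. The wrist camera is an equidistant fisheye: a pixel r from the principal point sees the ray r / f radians off the axis. A picture is of the moment at which its call begins: read the wrist's pose just before it. camera_model takes no time and is no camera call.
A pose or a line that the arm cannot do raises r.PlanningError and nothing moves.
- r.finish_job(): hands the job in; it is judged then, once.
The state is a dict: "time_s": time; "joint_positions": joint angles; "dq": joint speeds; "tau": joint torques, N m; "eef_pos": TCP position; "eef_rot": TCP orientation; "contact_force": force on the tool from outside, world axes, zero at the start; "torque": the same for the moment, N m; "grip_width": finger opening in m; "grip_force": force on a finger pad.
Only numpy, scipy, OpenCV 4.12 (cv2) and the standard library are available. Lean on these libraries where they do the work, as an engineer would, in place of code of your own. Each camera call takes 0.05 s, during which the arm holds its last target. There are 200 camera calls.

TASK

Get the slide racks draining: first push the drip tray back squarely into its place under the hooks, then take every slide rack that has a handle out of the soaking tub and hang each one by its handle on a hook of its own on the drying stand, hanging free. When all hang, press the start button of the timer fully; the jar, the beaker and the rack without a handle stay in the tub, and nothing standing on the worktop may be knocked over.

Things in the scene. Friction and masses are not known exactly. Their poses are not given: they have to be found in the camera images.
- stand: Steel drying stand, fixed: a level 12 mm rail, axis 170 mm up, on two 16 mm posts 420 mm apart, with four equal hooks 90 mm apart. Origin: on the worktop straight below the middle of the row of hooks; x to the stand's back (hooks point to -x), y along the rail, z up. Rail and posts at x = +50 mm; a 22 mm high bar across the back has its front face at x = +69 mm.
- drip_tray: Grey loose drip tray, 130 (x) by 340 (y) by 18 mm high, about 0.35 kg. Origin: centre of its underside. At the middle of its front (-x) side is an upright fin to hold: x = -63 to -125 mm, 10 mm thick (y), 60 mm high. In place, its origin and axes coincide with the stand's, its back about 4 mm from the stand's back bar.
- tub: White plastic soaking tub, fixed, 242 (x) by 412 (y) mm, 55 mm high, walls and floor 5 mm, open at the top. Origin: centre of its underside. Holds the slide racks, the rack without handle, a jar and a beaker.
- plain_rack: Steel slide basket WITHOUT a handle, 84 by 56 by 36 mm high, in the tub. Origin: centre of its underside. Stays in the tub.
- stain_jar: Brown glass jar with black lid, 52 mm across, 75 mm high, in the tub. Origin: centre of its underside. Stays in the tub.
- beaker: Open glass beaker, 60 mm across at the rim, 70 mm high, in the tub. Origin: centre of its underside. Stays in the tub.
- start_button_top (a point): Centre of the top of the grey start button (32 mm across) on the white bench timer, a box 60 by 100 by 30 mm high standing beyond the tub. It is pressed straight down, 6 mm, with about 4 N.
- start_button (a joint): Travel of the start button: 0 up, 0.006 m fully pressed; springs back.
- dropper: Small brown dropper bottle, 32 mm across, 85 mm high, a bystander near the timer. Origin: centre of its underside.
- wipes: Round white and blue tub of wipes, 100 mm across, 200 mm high, a bystander. Origin: centre of its underside.
- cup_a: Sample cup with red lid, 60 mm across, 65 mm high, a bystander. Origin: centre of its underside.
- hook0 (a point): Hook 0 of the stand (0 is at its -y end): the centre of its straight part, 170 mm up; axes as the stand's. The hook is a level flat bar, 14 mm wide (y) and 6 mm thick (z), from the rail at x = +50 mm to x = -56 mm, where its free end (6 mm thick) turns straight up to z = +20 mm.
- rack0: Steel slide rack with handle (may be absent), 0.2 kg, in the tub: a basket 84 (x) by 56 (y) by 38 mm high with a fixed bow of 8 mm bar over its middle, in the y-z plane: legs at y = +-26.5 mm, flat top bar 18 (x) by 32 (y) by 8 mm, centre at z = 100 mm. Grip tab on it 10 (x) by 24 (y) mm, up to z = 150 mm. Window for the hook: z = 38 to 96 mm. Origin: centre of its underside.
- rack0_bar (a point): Middle of the handle bar of rack0, 100 mm above the rack's underside; axes as the rack's. When hung it is about 7 mm above the hook point.
- hook1 (a point): Hook 1 of the stand (0 is at its -y end): the centre of its straight part, 170 mm up; axes as the stand's. The hook is a level flat bar, 14 mm wide (y) and 6 mm thick (z), from the rail at x = +50 mm to x = -56 mm, where its free end (6 mm thick) turns straight up to z = +20 mm.
- rack1: Steel slide rack with handle (may be absent), 0.2 kg, in the tub: a basket 84 (x) by 56 (y) by 38 mm high with a fixed bow of 8 mm bar over its middle, in the y-z plane: legs at y = +-26.5 mm, flat top bar 18 (x) by 32 (y) by 8 mm, centre at z = 100 mm. Grip tab on it 10 (x) by 24 (y) mm, up to z = 150 mm. Window for the hook: z = 38 to 96 mm. Origin: centre of its underside.
- rack1_bar (a point): Middle of the handle bar of rack1, 100 mm above the rack's underside; axes as the rack's. When hung it is about 7 mm above the hook point.
- hook2 (a point): Hook 2 of the stand (0 is at its -y end): the centre of its straight part, 170 mm up; axes as the stand's. The hook is a level flat bar, 14 mm wide (y) and 6 mm thick (z), from the rail at x = +50 mm to x = -56 mm, where its free end (6 mm thick) turns straight up to z = +20 mm.
- rack2: Steel slide rack with handle (may be absent), 0.2 kg, in the tub: a basket 84 (x) by 56 (y) by 38 mm high with a fixed bow of 8 mm bar over its middle, in the y-z plane: legs at y = +-26.5 mm, flat top bar 18 (x) by 32 (y) by 8 mm, centre at z = 100 mm. Grip tab on it 10 (x) by 24 (y) mm, up to z = 150 mm. Window for the hook: z = 38 to 96 mm. Origin: centre of its underside.
- rack2_bar (a point): Middle of the handle bar of rack2, 100 mm above the rack's underside; axes as the rack's. When hung it is about 7 mm above the hook point.
- hook3 (a point): Hook 3 of the stand (0 is at its -y end): the centre of its straight part, 170 mm up; axes as the stand's. The hook is a level flat bar, 14 mm wide (y) and 6 mm thick (z), from the rail at x = +50 mm to x = -56 mm, where its free end (6 mm thick) turns straight up to z = +20 mm.
- rack3: Steel slide rack with handle (may be absent), 0.2 kg, in the tub: a basket 84 (x) by 56 (y) by 38 mm high with a fixed bow of 8 mm bar over its middle, in the y-z plane: legs at y = +-26.5 mm, flat top bar 18 (x) by 32 (y) by 8 mm, centre at z = 100 mm. Grip tab on it 10 (x) by 24 (y) mm, up to z = 150 mm. Window for the hook: z = 38 to 96 mm. Origin: centre of its underside.
- rack3_bar (a point): Middle of the handle bar of rack3, 100 mm above the rack's underside; axes as the rack's. When hung it is about 7 mm above the hook point.
Things that resemble listed ones, but are neither listed nor needed, are in the scene too. What is shaped like the part that bears start_button_top but purple or yellow is not meant.

How it is judged:
On the way, in this order (a step that is already met when the one before it is completed fails the run):
1. the drip tray is in its place under the hooks (x of drip_tray in the frame of stand between -0.025 and 0.025 m and y of drip_tray in the frame of stand between -0.025 and 0.025 m and z of drip_tray in the frame of stand between -0.005 and 0.01 m and angle between the x axis of drip_tray and the x axis of stand, either way round below 0.1 rad and linear speed of drip_tray below 0.02 m/s), for 0.2 s.
2. every slide rack with a handle hangs by it on a hook of its own, released (((x of rack0_bar in the frame of hook0 between -0.045 and 0.045 m and y of rack0_bar in the frame of hook0 between -0.02 and 0.02 m and z of rack0_bar in the frame of hook0 between 0 and 0.015 m) or (x of rack0_bar in the frame of hook1 between -0.045 and 0.045 m and y of rack0_bar in the frame of hook1 between -0.02 and 0.02 m and z of rack0_bar in the frame of hook1 between 0 and 0.015 m) or (x of rack0_bar in the frame of hook2 between -0.045 and 0.045 m and y of rack0_bar in the frame of hook2 between -0.02 and 0.02 m and z of rack0_bar in the frame of hook2 between 0 and 0.015 m) or (x of rack0_bar in the frame of hook3 between -0.045 and 0.045 m and y of rack0_bar in the frame of hook3 between -0.02 and 0.02 m and z of rack0_bar in the frame of hook3 between 0 and 0.015 m)) and angle between each of rack0, rack1, rack2, rack3's own z axis and vertical below 0.35 rad and contact force between each of rack0, rack1, rack2, rack3 and stand above 0.1 N and contact force between each of rack0, rack1, rack2, rack3 and the fingers below 0.1 N and ((x of rack1_bar in the frame of hook0 between -0.045 and 0.045 m and y of rack1_bar in the frame of hook0 between -0.02 and 0.02 m and z of rack1_bar in the frame of hook0 between 0 and 0.015 m) or (x of rack1_bar in the frame of hook1 between -0.045 and 0.045 m and y of rack1_bar in the frame of hook1 between -0.02 and 0.02 m and z of rack1_bar in the frame of hook1 between 0 and 0.015 m) or (x of rack1_bar in the frame of hook2 between -0.045 and 0.045 m and y of rack1_bar in the frame of hook2 between -0.02 and 0.02 m and z of rack1_bar in the frame of hook2 between 0 and 0.015 m) or (x of rack1_bar in the frame of hook3 between -0.045 and 0.045 m and y of rack1_bar in the frame of hook3 between -0.02 and 0.02 m and z of rack1_bar in the frame of hook3 between 0 and 0.015 m)) and ((x of rack2_bar in the frame of hook0 between -0.045 and 0.045 m and y of rack2_bar in the frame of hook0 between -0.02 and 0.02 m and z of rack2_bar in the frame of hook0 between 0 and 0.015 m) or (x of rack2_bar in the frame of hook1 between -0.045 and 0.045 m and y of rack2_bar in the frame of hook1 between -0.02 and 0.02 m and z of rack2_bar in the frame of hook1 between 0 and 0.015 m) or (x of rack2_bar in the frame of hook2 between -0.045 and 0.045 m and y of rack2_bar in the frame of hook2 between -0.02 and 0.02 m and z of rack2_bar in the frame of hook2 between 0 and 0.015 m) or (x of rack2_bar in the frame of hook3 between -0.045 and 0.045 m and y of rack2_bar in the frame of hook3 between -0.02 and 0.02 m and z of rack2_bar in the frame of hook3 between 0 and 0.015 m)) and ((x of rack3_bar in the frame of hook0 between -0.045 and 0.045 m and y of rack3_bar in the frame of hook0 between -0.02 and 0.02 m and z of rack3_bar in the frame of hook0 between 0 and 0.015 m) or (x of rack3_bar in the frame of hook1 between -0.045 and 0.045 m and y of rack3_bar in the frame of hook1 between -0.02 and 0.02 m and z of rack3_bar in the frame of hook1 between 0 and 0.015 m) or (x of rack3_bar in the frame of hook2 between -0.045 and 0.045 m and y of rack3_bar in the frame of hook2 between -0.02 and 0.02 m and z of rack3_bar in the frame of hook2 between 0 and 0.015 m) or (x of rack3_bar in the frame of hook3 between -0.045 and 0.045 m and y of rack3_bar in the frame of hook3 between -0.02 and 0.02 m and z of rack3_bar in the frame of hook3 between 0 and 0.015 m))), for 0.2 s.
3. the timer's start button is pressed fully (value of joint start_button above 0.0045 m), for 0.02 s.
At the end, for the whole second after the job is handed in: Tray under the hooks within 25 mm and 0.1 rad; each rack present hangs (at most gently swaying) by its bar on the straight part of its own hook (20 mm sideways, at most 15 mm above it), within 0.35 rad of upright, released; jar, beaker and handle-less rack in the tub; button up (all of step 2 and x of drip_tray in the frame of stand between -0.025 and 0.025 m and y of drip_tray in the frame of stand between -0.025 and 0.025 m and z of drip_tray in the frame of stand between -0.005 and 0.01 m and angle between the x axis of drip_tray and the x axis of stand, either way round below 0.1 rad and linear speed of each of rack0, rack1, rack2, rack3 below 0.3 m/s and x of plain_rack in the frame of tub between -0.121 and 0.121 m and y of plain_rack in the frame of tub between -0.206 and 0.206 m and z of plain_rack in the frame of tub between -0.01 and 0.06 m and x of stain_jar in the frame of tub between -0.121 and 0.121 m and y of stain_jar in the frame of tub between -0.206 and 0.206 m and z of stain_jar in the frame of tub between -0.01 and 0.06 m and x of beaker in the frame of tub between -0.121 and 0.121 m and y of beaker in the frame of tub between -0.206 and 0.206 m and z of beaker in the frame of tub between -0.01 and 0.06 m and value of joint start_button below 0.002 m); the robot touches nothing.
It fails at once if a bystander is knocked over (angle between any of dropper, wipes, cup_a's own z axis and vertical above 0.6 rad).
It fails at once if the timer is started while a rack with a handle is still in the tub (value of joint start_button above 0.0045 m and ((x of rack0 in the frame of tub between -0.121 and 0.121 m and y of rack0 in the frame of tub between -0.206 and 0.206 m and z of rack0 in the frame of tub between -0.01 and 0.03 m) or (x of rack1 in the frame of tub between -0.121 and 0.121 m and y of rack1 in the frame of tub between -0.206 and 0.206 m and z of rack1 in the frame of tub between -0.01 and 0.03 m) or (x of rack2 in the frame of tub between -0.121 and 0.121 m and y of rack2 in the frame of tub between -0.206 and 0.206 m and z of rack2 in the frame of tub between -0.01 and 0.03 m) or (x of rack3 in the frame of tub between -0.121 and 0.121 m and y of rack3 in the frame of tub between -0.206 and 0.206 m and z of rack3 in the frame of tub between -0.01 and 0.03 m))).
Of rack0, rack1, rack2, rack3 only 2 to 4 are there at a start; the rules pass over those that are not, and their reading is None.
At some moment in a run one of rack0, rack1, rack2, rack3, drip_tray may be knocked a few centimetres aside while the robot is not near it.
It also fails if it takes over 210 s, if anything falls off the work surface, if the arm or the gripper's body presses on something with over 40 N, if the wrist force passes 120 N, or if a joint passes its speed limit or range.

## Working session

There is one attempt and no reset: what is moved stays moved. The work goes in short steps, each a Python script; the robot and the scene stay as the last script left them, time stands still between calls to the robot, and variables do not carry over. Pictures are saved under pics/ and viewed, at most 14 in all, crops included, and the job is handed in when it is done.

```bash
mkdir -p pics
cat > h.py <<'E'
import numpy as np, cv2
from workcell import r, command_gripper, optics
from scipy.spatial.transform import Rotation as Ro
def cloud(name):
    im,d=optics.get_image(name); c=optics.camera_model(name)
    v,u=np.mgrid[0:400,0:640]; K=c["K"]
    P=np.stack([(u-K[0,2])/K[0,0]*d,(v-K[1,2])/K[1,1]*d,d],-1)
    W=(P-c["t"])@c["R"]; W[d==0]=np.nan
    return im,W
def save(n,im): cv2.imwrite(f"pics/{n}.png",im[...,::-1])
def q(yaw): # tool down, tool y axis at world angle: yaw=angle of closing line
    y=np.array([np.cos(yaw),np.sin(yaw),0]); z=np.array([0,0,-1.]); x=np.cross(y,z)
    return Ro.from_matrix(np.stack([x,y,z],1)).as_quat()
E
python3 - <<'E'
from h import *
for n in ("scene","top"):
    im,W=cloud(n); save(n+"0",im); np.savez(n+"0.npz",im=im,W=W)
    c=optics.camera_model(n); print(n,c["K"].round(1).tolist(),(-c["R"].T@c["t"]).round(3),c["R"].round(2).tolist())
print(optics.camera_model("wrist"))
s=r.read_state();print(s["eef_rot"],s["time_s"],s["contact_force"])
E
```

```text
scene [[489.8, 0.0, 324.1], [0.0, 489.8, 203.3], [0.0, 0.0, 1.0]] [ 1.579 -0.395  0.874] [[0.43, 0.9, -0.01], [0.51, -0.25, -0.82], [-0.75, 0.34, -0.57]]
top [[420.7, 0.0, 322.7], [0.0, 420.7, 194.7], [0.0, 0.0, 1.0]] [0.263 0.062 1.547] [[0.07, -1.0, 0.01], [-0.98, -0.07, -0.21], [0.21, 0.01, -0.98]]
{'K': array([[309.70691629,   0.        , 319.8040656 ],
       [  0.        , 309.70691629, 191.5229247 ],
       [  0.        ,   0.        ,   1.        ]]), 'tool_from_camera': array([[-5.50263122e-04, -9.54175448e-01, -2.99247242e-01,
         7.84090223e-02],
       [ 9.99999848e-01, -5.18494276e-04, -1.85560711e-04,
         1.28418248e-04],
       [ 2.18994924e-05, -2.99247299e-01,  9.54175588e-01,
        -1.56234695e-01],
       [ 0.00000000e+00,  0.00000000e+00,  0.00000000e+00,
         1.00000000e+00]])}
[ 9.93634769e-01  1.12647481e-01  1.47498150e-05 -7.00550371e-04] 0.1 [ 0.90448229 -0.02188766 -0.27959555]
```

View pics/scene0.png

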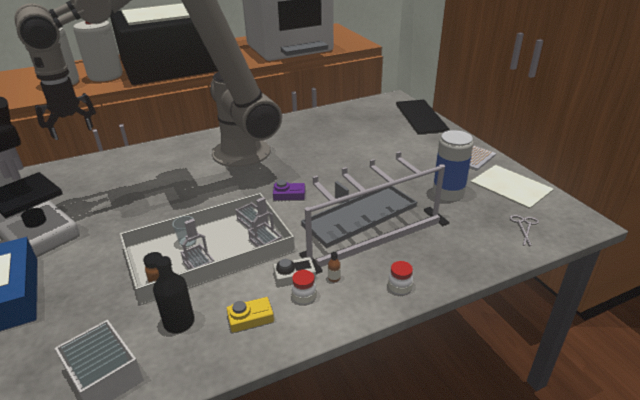

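View pics/top0.png

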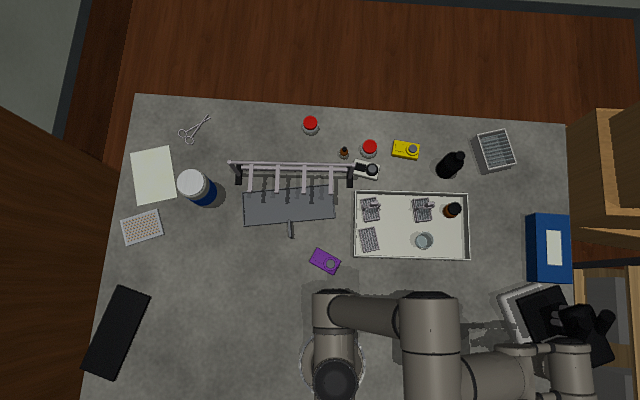

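The scene shows the stand with the tray in front of and under it. In the tub, handled racks appear near top-view (370,208) and (423,209), the plain rack at (368,238), the beaker at (423,241) and the jar at (452,210). The white timer is at (367,169). I'll enlarge the crops and measure.

Run:
```python
from h import *
t=np.load("top0.npz"); s=np.load("scene0.npz")
a=cv2.resize(t["im"][145:265,225:475],None,fx=3.2,fy=3.2,interpolation=2)
save("crop_t",a)
save("crop_s",cv2.resize(s["im"][140:320,110:480],None,fx=2.1,fy=2.1,interpolation=2))
W=t["W"]
for n,(u,v) in dict(wipes=(190,185),timerbtn=(360,168),tubcorner1=(356,193),tubc2=(467,195),tubc3=(469,259),tubc4=(354,257),drop=(344,152),cup=(370,146),purple=(325,260),rail0=(230,163),rail1=(354,166),traycnr=(244,224),trayc2=(334,216),fin=(291,235)).items(): print(n,W[v,u].round(3))
# height maps
for nm,W in(("top",t["W"]),("scene",s["W"])):
    m=(W[...,2]>.135)&(W[...,2]<.2)&(W[...,0]>.3)&(W[...,0]<.8)&(abs(W[...,1])<.5)
    print(nm,m.sum(), np.nanmin(W[m],0),np.nanmax(W[m],0))
    n,l,st,c=cv2.connectedComponentsWithStats(m.astype(np.uint8))
    for i in range(1,n):
        if st[i,4]>4: print(st[i],W[l==i].mean(0).round(3),W[l==i].max(0).round(3),W[l==i].min(0).round(3))
```

```text
wipes [0.55  0.511 0.2  ]
timerbtn [ 0.7   -0.056  0.027]
tubcorner1 [ 0.607 -0.048  0.011]
tubc2 [ 0.618 -0.445  0.064]
tubc3 [ 0.39  -0.456  0.054]
tubc4 [ 0.371 -0.056 -0.006]
drop [0.746 0.009 0.064]
cup [ 0.776 -0.085  0.066]
purple [0.349 0.05  0.046]
rail0 [0.642 0.396 0.173]
rail1 [ 0.663 -0.024  0.176]
traycnr [0.459 0.355 0.014]
trayc2 [0.512 0.028 0.02 ]
fin [0.427 0.177 0.052]
top 1520 [ 0.5132876  -0.40198782  0.13504026] [0.74727745 0.49990429 0.19997763]
[447 151  18  17 199] [ 0.72  -0.371  0.165] [ 0.747 -0.349  0.198] [ 0.697 -0.402  0.135]
[227 159 129  36 972] [0.628 0.191 0.175] [0.676 0.406 0.197] [ 0.545 -0.027  0.137]
[193 170  18  31 286] [0.553 0.479 0.178] [0.606 0.5   0.2  ] [0.513 0.462 0.135]
[370 201   8   4  27] [ 0.546 -0.099  0.153] [ 0.552 -0.089  0.16 ] [ 0.54  -0.11   0.136]
[426 201   8   5  30] [ 0.558 -0.288  0.152] [ 0.567 -0.277  0.159] [ 0.553 -0.3    0.138]
scene 2700 [ 0.52063065 -0.40273278  0.13501411] [0.75175166 0.49976987 0.19999079]
[447 135   6   6  11] [0.553 0.492 0.199] [0.567 0.499 0.2  ] [0.537 0.484 0.197]
[438 137  26  28 512] [0.582 0.476 0.17 ] [0.614 0.5   0.2  ] [0.528 0.46  0.135]
[ 305  151  140   73 1472] [0.631 0.176 0.172] [0.679 0.408 0.193] [ 0.542 -0.028  0.136]
[257 197   9  11  75] [ 0.551 -0.102  0.147] [ 0.557 -0.089  0.157] [ 0.539 -0.113  0.135]
[185 219  11  12  90] [ 0.564 -0.291  0.147] [ 0.571 -0.279  0.159] [ 0.554 -0.303  0.135]
[155 256  26  33 535] [ 0.735 -0.378  0.164] [ 0.752 -0.353  0.193] [ 0.708 -0.403  0.135]
```

View pics/crop_t.png

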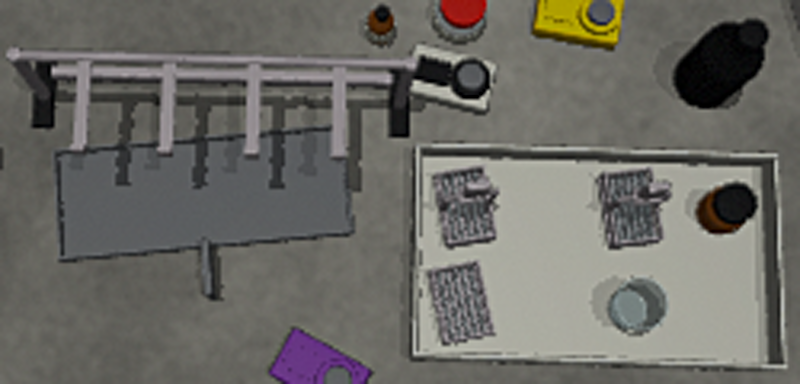

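View pics/crop_s.png

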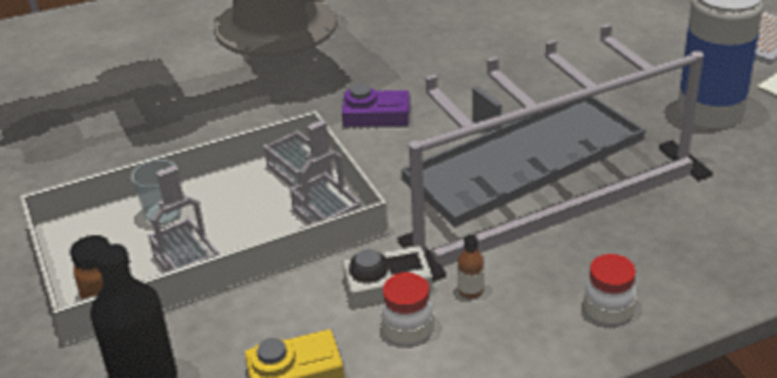

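Two racks have handles: their tabs are at crop (481,187) and (655,190). The white timer's button is at crop (471,76). The tray is pulled forward and slightly turned, with its fin at (209,270). Next I fit the poses.

```bash
cat > fit.py <<'E'
from h import *
from scipy.optimize import least_squares
def boxd(P,c,h): # 2D distance to rect
    return np.linalg.norm(np.maximum(abs(P-c)-h,0),axis=-1)
def loc(P,p):
    c,s=np.cos(p[2]),np.sin(p[2]); d=P-p[:2]
    return np.stack([d[:,0]*c+d[:,1]*s,-d[:,0]*s+d[:,1]*c],1)
def stand(W):
    P=W.reshape(-1,3); P=P[~np.isnan(P[:,0])]
    m=(P[:,2]>.165)&(P[:,2]<.182)&(P[:,0]>.51)&(P[:,0]<.7)&(P[:,1]>-.06)&(P[:,1]<.43)
    P=P[m][:,:2]
    def f(p):
        L=loc(P,p); D=[abs(L[:,0]-.05)+1*np.maximum(abs(L[:,1])-.218,0)]
        for y in(-.135,-.045,.045,.135): D.append(abs(L[:,1]-y)+np.maximum(abs(L[:,0]+.005)-.055,0))
        return np.min(D,0)
    best=min((least_squares(f,[.6+dx,.19+dy,.05],loss="soft_l1",f_scale=.004) for dx in(-.02,0,.02) for dy in(-.02,0,.02)),key=lambda o:o.cost)
    return best.x,np.median(f(best.x)),len(P)
def tray(W):
    P=W.reshape(-1,3); P=P[~np.isnan(P[:,0])]
    m=(P[:,2]>.009)&(P[:,2]<.026)&(P[:,0]>.40)&(P[:,0]<.70)&(P[:,1]>.005)&(P[:,1]<.38)
    Q=P[m][:,:2]
    # largest blob on a 4 mm grid
    g=np.zeros((80,100),np.uint8); ij=((Q-[.39,0])/.004).astype(int); np.add.at(g,(ij[:,0],ij[:,1]),1)
    g=cv2.morphologyEx((g>0).astype(np.uint8),cv2.MORPH_CLOSE,np.ones((3,3)))
    g2=cv2.morphologyEx(g,cv2.MORPH_OPEN,np.ones((5,5)))
    n,l,st,c=cv2.connectedComponentsWithStats(g2); i=1+st[1:,4].argmax()
    Q=Q[l[ij[:,0],ij[:,1]]==i]
    rc=cv2.minAreaRect(Q.astype(np.float32)*1000)
    F=P[(P[:,2]>.048)&(P[:,2]<.068)&(P[:,0]>.37)&(P[:,0]<.58)&(P[:,1]>.08)&(P[:,1]<.3)]
    return rc,np.r_[np.median(F,0),F.min(0),F.max(0)].round(3),len(F), np.linalg.svd(F[:,:2]-F[:,:2].mean(0))[2][0] if len(F)>3 else 0
if __name__=="__main__":
    for n in("top0","scene0"):
        W=np.load(n+".npz")["W"]; print(n,stand(W),tray(W))
        P=W.reshape(-1,3)
        for nm,(x,y,z0,z1) in dict(btn=(.69,-.08,.032,.07),rA=(.55,-.1,.135,.17),rB=(.56,-.29,.135,.17),barA=(.55,-.1,.095,.12),barB=(.56,-.29,.095,.12)).items():
            m=(np.hypot(P[:,0]-x,P[:,1]-y)<.045)&(P[:,2]>z0)&(P[:,2]<z1); Q=P[m]
            if len(Q)>4: print(nm,len(Q),Q.mean(0).round(3),np.percentile(Q,5,0).round(3),np.percentile(Q,95,0).round(3),np.linalg.svd(Q[:,:2]-Q[:,:2].mean(0))[2][0].round(2))
E
python3 fit.py
```

```text
top0 (array([0.60690288, 0.18741132, 0.05225631]), np.float64(0.0030887882201444047), 898) (((607.264892578125, 122.86921691894531), (33.916847229003906, 33.699012756347656), 4.532116413116455), array([0.45 , 0.186, 0.059, 0.422, 0.177, 0.05 , 0.479, 0.196, 0.065]), 52, array([-0.98252411, -0.18613537]))
btn 221 [ 0.695 -0.084  0.042] [ 0.674 -0.115  0.033] [ 0.719 -0.045  0.056] [-0.25 -0.97]
rA 27 [ 0.546 -0.099  0.153] [ 0.541 -0.11   0.138] [ 0.552 -0.089  0.159] [ 0.22 -0.98]
rB 30 [ 0.558 -0.288  0.152] [ 0.554 -0.299  0.139] [ 0.563 -0.277  0.159] [ 0.16 -0.99]
barA 43 [ 0.544 -0.097  0.107] [ 0.539 -0.124  0.099] [ 0.553 -0.076  0.115] [ 0.14 -0.99]
barB 45 [ 0.557 -0.285  0.108] [ 0.55  -0.312  0.098] [ 0.564 -0.264  0.115] [ 0.08 -1.  ]
scene0 (array([0.61147744, 0.18542432, 0.05217144]), np.float64(0.0027905093450121404), 1270) (((677.565673828125, 321.7485046386719), (17.52014923095703, 35.191192626953125), 3.8280439376831055), array([0.458, 0.184, 0.057, 0.42 , 0.176, 0.049, 0.484, 0.196, 0.065]), 81, array([0.98508972, 0.1720414 ]))
btn 323 [ 0.703 -0.09   0.042] [ 0.685 -0.118  0.032] [ 0.718 -0.046  0.054] [0.02 1.  ]
rA 75 [ 0.551 -0.102  0.147] [ 0.544 -0.112  0.136] [ 0.556 -0.091  0.156] [ 0.19 -0.98]
rB 90 [ 0.564 -0.291  0.147] [ 0.557 -0.302  0.136] [ 0.569 -0.28   0.156] [ 0.2  -0.98]
barA 109 [ 0.552 -0.104  0.107] [ 0.544 -0.126  0.096] [ 0.559 -0.079  0.119] [ 0.16 -0.99]
barB 122 [ 0.565 -0.292  0.108] [ 0.557 -0.312  0.098] [ 0.571 -0.269  0.119] [ 0.12 -0.99]
```

```bash
cat >> h.py <<'E'
def ray(n,u,v,z):
    c=optics.camera_model(n); K=c["K"]; d=c["R"].T@np.array([(u-K[0,2])/K[0,0],(v-K[1,2])/K[1,1],1]); o=-c["R"].T@c["t"]
    return o+d*(z-o[2])/d[2]
ST=np.array([.609,.1865,.052])
def S(x,y,z):
    c,s=np.cos(ST[2]),np.sin(ST[2]); return np.array([ST[0]+c*x-s*y,ST[1]+s*x+c*y,z])
E
python3 - <<'E'
from h import *
for c in((58,152),(61,260),(353,234)): print(ray("top",225+c[0]/3.2,145+c[1]/3.2,.018).round(3))
for c in((645,133),(453,219),(405,178)): print("s",ray("scene",110+c[0]/2.1,140+c[1]/2.1,.018).round(3))
yaw=.18; d=np.array([np.cos(yaw),np.sin(yaw)]); g=np.array([.454,.185])-.009*d
for yy in(yaw+np.pi/2,yaw-np.pi/2): print(r.solve_ik([*g,.047],q(yy)),r.solve_ik(S(-.103,0,.047),q(yy+ST[2]-yaw)))
E
```

```text
[0.575 0.371 0.018]
[0.45  0.353 0.018]
[0.505 0.023 0.018]
s [0.587 0.375 0.018]
s [0.64  0.041 0.018]
s [0.531 0.02  0.018]
[ 2.31422932e-01  4.81215763e-01  1.85657356e+00 -4.44089210e-16
  8.03803331e-01 -1.51937340e+00] [ 2.01092325e-01  5.59488522e-01  1.70026552e+00 -4.44089210e-16
  8.81838607e-01 -1.42170400e+00]
[ 2.31422932e-01  4.81215763e-01  1.85657356e+00 -4.44089210e-16
  8.03803331e-01  1.62221926e+00] [ 2.01092325e-01  5.59488522e-01  1.70026552e+00 -4.44089210e-16
  8.81838607e-01  1.71988865e+00]
```

Run:
```python
from h import *
yaw=.172; d=np.array([np.cos(yaw),np.sin(yaw)]); g=np.array([.454,.185])-.009*d; Q=q(yaw+np.pi/2)
command_gripper(.05,40)
r.reach([*g,.2],Q)
print(r.move_straight([*g,.047],Q,.12,max_force=8))
command_gripper(0,40); s=r.read_state(); print(s["grip_width"],s["eef_pos"],s["contact_force"])
# keep the offset of grasp along fin; end a bit short of the bar
p=S(-.103,0,.047); Q2=q(ST[2]+np.pi/2)
print(r.move_straight(p,Q2,.05,max_force=25)); s=r.read_state(); print(s["grip_width"],s["eef_pos"],p,s["contact_force"])
r.hold(.3)
command_gripper(.04); r.move_straight([*p[:2],.22],None,.15)
b=S(-.25,0,.35); r.reach(b,Q2); print(r.read_state()["contact_force"])
for n in ("top","scene"):
    im,W=cloud(n); save(n+"1",im); np.savez(n+"1.npz",im=im,W=W)
a=cv2.resize(optics.get_image("top")[0][145:265,225:475],None,fx=3.2,fy=3.2,interpolation=2)
save("crop_t1",a)
im=np.load("scene1.npz")["im"]; save("crop_s1",cv2.resize(im[140:320,110:480],None,fx=2.1,fy=2.1,interpolation=2))
from fit import tray
for n in ("top1","scene1"): print(tray(np.load(n+".npz")["W"])[1:])
```

```text
False
-0.00015564193924424635 [0.44515595 0.18346765 0.04702592] [-0.45089851 -0.25032929  0.45172531]
False
0.0002444525876697635 [0.50583446 0.18116334 0.04700069] [0.50613922 0.18114641 0.047     ] [ 0.22786502 -0.20412755 -0.43459166]
[ 0.20191156 -0.10242419 -1.00165919]
  return _methods._mean(a, axis=axis, dtype=dtype,
  ret = um.true_divide(
Traceback (most recent call last):
  File "fit.py", line 30, in tray
    return rc,np.r_[np.median(F,0),F.min(0),F.max(0)].round(3),len(F), np.linalg.svd(F[:,:2]-F[:,:2].mean(0))[2][0] if len(F)>3 else 0
                                   ~~~~~^^^
ValueError: zero-size array to reduction operation minimum which has no identity
```

View pics/crop_t1.png

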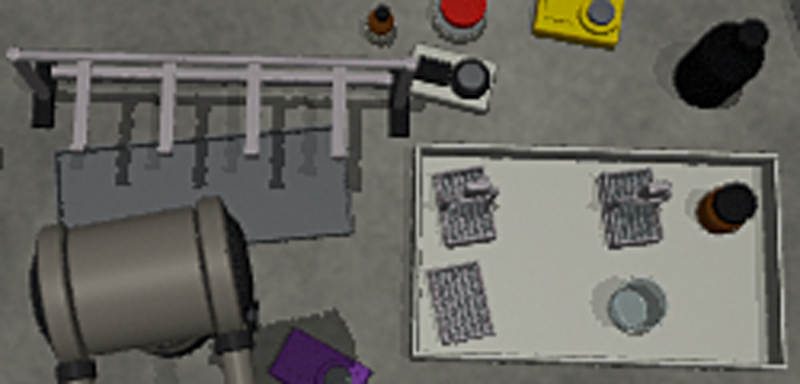

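The top crop shows the tray still at its old place: its right front corner is at (353,234). The gripper closed on nothing. The arm hides the fin, so I'll check the scene view.

Run:
```python
from h import *
im,W=cloud("wrist") if 0 else optics.get_image("wrist"); save("w1",im)
s=r.read_state(); print(s["eef_pos"],s["joint_positions"],s["time_s"])
```

```text
[0.35987843 0.17340574 0.34858357] [ 2.56612895e-01  2.82580694e-02  1.55866622e+00 -3.55038116e-05
  1.55771196e+00 -1.36565896e+00] 9.65
```

View pics/w1.png

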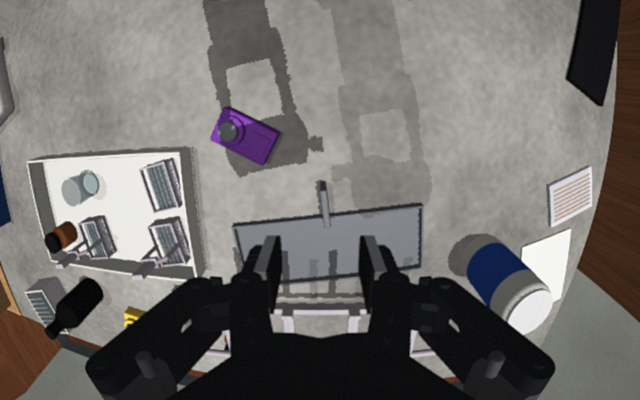

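View pics/crop_s1.png

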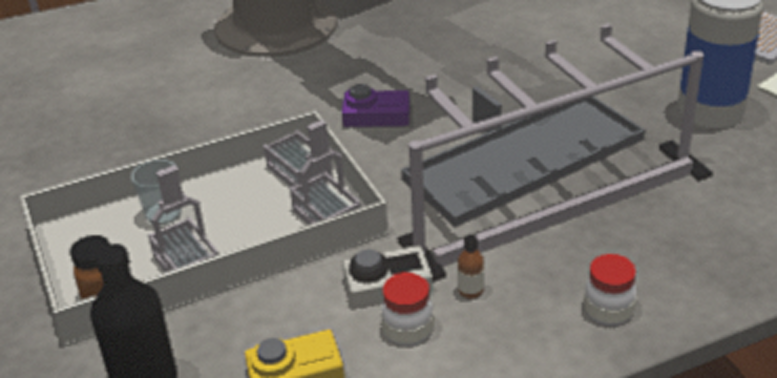

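The wrist view confirms the tray hasn't moved: the fin runs from (321,183) to (327,225), and the tray's front edge from (233,226) to (423,205). I'll localise the fin with wrist depth and check where the fingers appear.

```bash
cat >> h.py <<'E'
def wcloud():
    s=r.read_state(); im,d=optics.get_image("wrist"); c=optics.camera_model("wrist"); K=c["K"]
    v,u=np.mgrid[0:400,0:640]; x=(u-K[0,2])/K[0,0]; y=(v-K[1,2])/K[1,1]; th=np.hypot(x,y)+1e-9
    P=np.stack([x/th*np.tan(th)*d,y/th*np.tan(th)*d,d],-1); T=c["tool_from_camera"]
    P=P@T[:3,:3].T+T[:3,3]; W=P@Ro.from_quat(s["eef_rot"]).as_matrix().T+s["eef_pos"]; W[(d==0)|(th>1.2)]=np.nan
    return im,W
E
python3 - <<'E'
from h import *
im,W=wcloud()
for u,v in((321,184),(323,195),(325,205),(327,220),(233,226),(423,205),(400,240)): print(u,v,W[v,u].round(3))
P=W.reshape(-1,3); m=(P[:,2]>.045)&(P[:,2]<.075)&(P[:,0]>.38)&(P[:,0]<.52)&(P[:,1]>.13)&(P[:,1]<.24); F=P[m]
print(len(F),F.mean(0),F.min(0),F.max(0))
# fingers seen by depth
s=r.read_state(); m=(P[:,2]>.30)&(P[:,2]<.36)&(np.hypot(P[:,0]-s["eef_pos"][0],P[:,1]-s["eef_pos"][1])<.1)
print(s["eef_pos"],m.sum(),P[m].min(0),P[m].max(0),s["grip_width"])
E
```

```text
321 184 [0.423 0.179 0.021]
323 195 [0.43  0.182 0.058]
325 205 [0.446 0.186 0.058]
327 220 [0.47 0.19 0.06]
233 226 [0.508 0.028 0.018]
423 205 [0.458 0.364 0.   ]
400 240 [0.528 0.33  0.003]
255 [0.44898594 0.18571209 0.05848544] [0.42081101 0.17687852 0.04654594] [0.48224875 0.19396861 0.06160515]Traceback (most recent call last):
  File "<stdin>", line 8, in <module>
    return umr_minimum(a, axis, None, out, keepdims, initial, where)
ValueError: zero-size array to reduction operation minimum which has no identity
```

Run:
```python
from h import *
yaw=.172; d=np.array([np.cos(yaw),np.sin(yaw)]); g=np.array([.449,.185])-.006*d; Q=q(yaw+np.pi/2)
command_gripper(.05,40)
r.reach([*g,.2],Q)
print(r.move_straight([*g,.045],Q,.12,max_force=8)); s=r.read_state(); print(s["grip_width"],s["eef_pos"],s["grip_force"])
a=optics.get_image("wrist")[0]
command_gripper(0.0,40); s=r.read_state(); print(s["grip_width"],s["grip_force"],s["eef_pos"],s["contact_force"])
b=optics.get_image("wrist")[0]
save("w2",np.hstack([a[100:400,120:520],b[100:400,120:520]]))
```

```text
False
0.04980460152869101 [0.44357023 0.18411141 0.04563037] 0.0
0.006054339097618537 39.347164034843445 [0.4432229  0.18398752 0.04525072] [-0.83819299 -0.44664383  4.10002822]
```

View pics/w2.png

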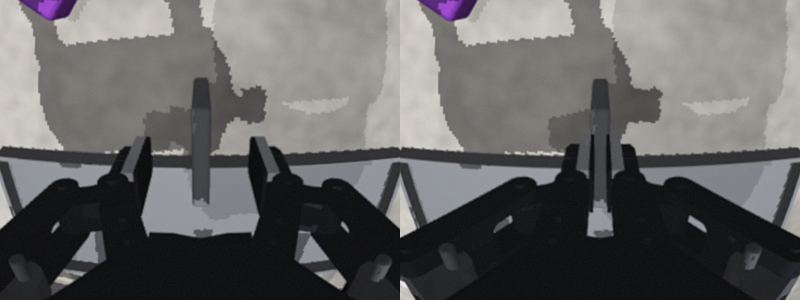

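The fin is now between the pads (right half, around (600,170)), with 39 N of grip. Moving the tray.

Run:
```python
from h import *
p=S(-.103,0,.046); Q2=q(ST[2]+np.pi/2)
print(r.move_straight(p,Q2,.03,max_force=25)); s=r.read_state(); print(s["grip_width"],s["grip_force"],s["eef_pos"],p,s["contact_force"])
a=optics.get_image("wrist")[0]; im,W=cloud("scene")
save("w3",np.hstack([a[100:400,120:520],cv2.resize(im[140:280,250:450],(400,300))]))
```

```text
False
-9.309021701487834e-05 0.0 [0.50625195 0.18113247 0.04590731] [0.50613922 0.18114641 0.046     ] [ 0.27401635  0.24600038 -0.21117104]
```

View pics/w3.png

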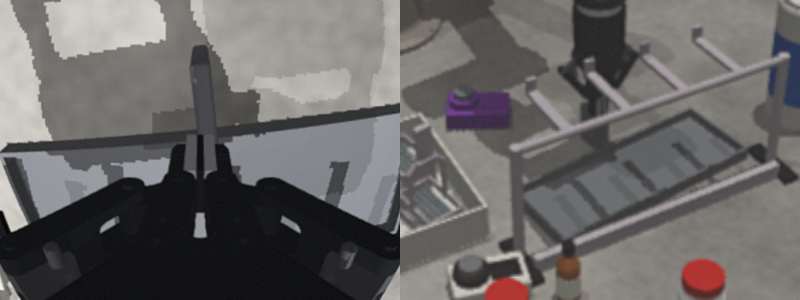

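The pads slid off the fin: in the left half it now stands clear of the fingers, with its end at (200,48). I'll measure the fin again from a nearby wrist view.

Run:
```python
from h import *
def fin(t):
    im,W=wcloud(); P=W.reshape(-1,3); s=r.read_state()
    m=(P[:,2]>.045)&(P[:,2]<.075)&(P[:,0]>.36)&(P[:,0]<.55)&(P[:,1]>.13)&(P[:,1]<.24); F=P[m]
    print(t,s["eef_pos"].round(3),len(F),np.percentile(F,1,0).round(3),np.percentile(F,99,0).round(3)); return im,W
im,W=fin("low")
c=optics.camera_model("wrist"); print(c["tool_from_camera"].round(3).tolist())
command_gripper(.03)
p=r.read_state()["eef_pos"]
r.move_straight([p[0],p[1],.20],None,.15); im,W=fin("up")
for x,z in((.42,.2),(.40,.12)):
    r.move_straight([x,.181,z],None,.15); im,W=fin("b")
save("w4",im)
# tray corners from wrist cloud: grey plane
for n in("top","scene"):
    I,V=cloud(n); P=V.reshape(-1,3); m=(P[:,2]>.045)&(P[:,2]<.066)&(P[:,0]>.36)&(P[:,0]<.5)&(P[:,1]>.13)&(P[:,1]<.24); F=P[m]; print(n,len(F),F.min(0) if len(F) else 0,F.max(0) if len(F) else 0)
```

```text
low [0.506 0.181 0.046] 2076 [0.462 0.169 0.048] [0.502 0.193 0.075]
[[-0.001, -0.954, -0.3, 0.075], [1.0, -0.001, -0.0, 0.0], [-0.0, -0.3, 0.954, -0.156], [0.0, 0.0, 0.0, 1.0]]
up [0.506 0.181 0.199] 632 [0.463 0.175 0.053] [0.523 0.192 0.061]
b [0.421 0.181 0.2  ] 545 [0.462 0.175 0.046] [0.522 0.192 0.061]
b [0.401 0.181 0.121] 763 [0.462 0.174 0.046] [0.521 0.192 0.061]
top 0 0 0
scene 50 [0.4600548  0.17259951 0.04541762] [0.49932469 0.18848361 0.06288553]
```

View pics/w4.png

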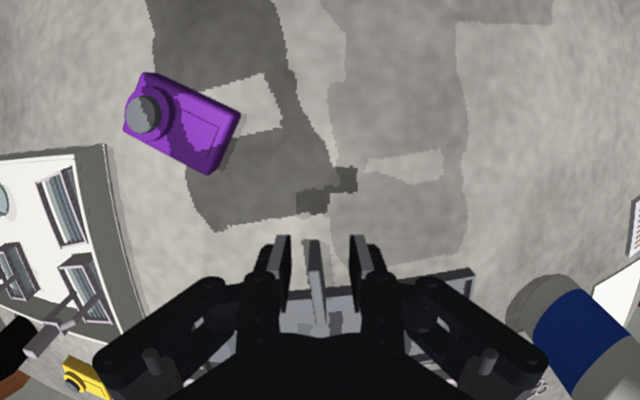

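The fin now spans x 0.462–0.522 with its yaw still at about 0.17. So the tray moved 40 mm but wasn't turned, and its far corner is probably at the bar. I'll push the left part of the front edge with closed, tilted fingers to square it.

```bash
cat >> h.py <<'E'
def fin(): # fin axis from wrist depth -> tray centre/yaw
    im,W=wcloud(); P=W.reshape(-1,3)
    m=(P[:,2]>.05)&(P[:,2]<.066)&(P[:,0]>.36)&(P[:,0]<.57)&(P[:,1]>.11)&(P[:,1]<.26); F=P[m][:,:2]
    d=cv2.fitLine(F.astype(np.float32),cv2.DIST_HUBER,0,.01,.01).ravel(); a=d[:2]*np.sign(d[0]); c=d[2:]
    t=(F-c)@a; o=c+a*np.percentile(t,1); C=o+.125*a-ST[:2]
    L=Ro.from_euler("z",-ST[2]).as_matrix()[:2,:2]@C
    print("tray in stand:",L.round(4),"yaw",round(np.arctan2(a[1],a[0])-ST[2],3),"n",len(F),"fin len",round(np.ptp(t),3)); return im,W
E
python3 - <<'E'
from h import *
p=r.read_state()["eef_pos"]; r.move_straight([.37,.181,.25],None,.2); fin()
command_gripper(0,60)
t=np.radians(20); Qt=(Ro.from_euler("z",ST[2])*Ro.from_euler("y",-t)*Ro.from_quat(q(np.pi/2))).as_quat()
def tip(x,y,z): return S(x-.025*np.sin(t),y,z+.025*np.cos(t))
r.reach(tip(-.15,.095,.06),Qt); r.move_straight(tip(-.15,.095,.008),Qt,.1)
print(r.move_straight(tip(-.079,.095,.008),Qt,.03,max_force=15)); s=r.read_state(); print(s["contact_force"],s["eef_pos"],tip(-.079,.095,.008))
r.move_straight(tip(-.15,.095,.01),Qt,.1); r.move_straight(tip(-.15,.095,.1),Qt,.15)
r.reach([.37,.181,.25],q(ST[2]+np.pi/2)); im,W=fin(); save("w5",im)
E
```

```text
tray in stand: [-0.0228  0.0147] yaw 0.119 n 364 fin len 0.063
False
[ 0.08538184  0.06978725 -0.86273871] [0.51652464 0.27682691 0.03147855] [0.51663006 0.27682101 0.03149232]Traceback (most recent call last):
  File "<stdin>", line 9, in <module>
  File "h.py", line 29, in fin
    d=cv2.fitLine(F.astype(np.float32),cv2.DIST_HUBER,0,.01,.01).ravel(); a=d[:2]*np.sign(d[0]); c=d[2:]
      ~~~~~~~~~~~^^^^^^^^^^^^^^^^^^^^^^^^^^^^^^^^^^^^^^^^^^^^^^^
cv2.error: OpenCV(4.12.0) /io/opencv/modules/imgproc/src/linefit.cpp:50: error: (-215:Assertion failed) count > 0 in function 'fitLine2D_wods'
```

Run:
```python
from h import *
command_gripper(.06); im,W=wcloud(); save("w5",im); print(r.read_state()["eef_pos"])
try: fin()
except Exception as e: print("none")
```

```text
[0.37000766 0.18101067 0.25001541]
tray in stand: [-0.0232  0.0149] yaw 0.121 n 356 fin len 0.061
```

View pics/w5.png

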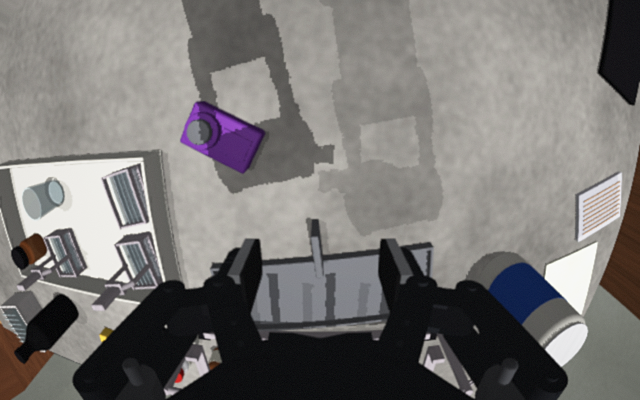

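Run:
```python
from h import *
print(r.tip_extent)
def show(w):
    command_gripper(w); im,W=wcloud(); s=r.read_state(); T=(W-s["eef_pos"])@Ro.from_quat(s["eef_rot"]).as_matrix()
    m=(np.nanmax(abs(T[...,:2]),-1)<.07)&(T[...,2]>-.06)&(T[...,2]<.05); print(w,s["grip_width"],m.sum())
    if m.any(): print(np.nanpercentile(T[m],[1,50,99],axis=0).round(3).tolist())
    d=optics.get_image("wrist")[1]; print(d[245,250:268:4],d[260,245:262:4],d[245,382:396:4])
show(.06); show(0)
```

```text
0.025
0.06 0.05988312930979571 3742
[[-0.012, -0.043, -0.059], [0.005, -0.029, -0.043], [0.01, 0.043, -0.021]]
[0.13979676 0.13956289 0.14829348 0.4509468  0.45229864] [0.12554559 0.1263432  0.13548975 0.14336212 0.15592532] [0.14680403 0.13878107 0.         0.1378621 ]
0 4.9294076518476416e-05 3092
[[-0.011, -0.023, -0.06], [0.009, 0.0, -0.044], [0.012, 0.022, -0.018]]
[0.4516836  0.4499951  0.45089492 0.45235    0.45180798] [0.45984003 0.45883724 0.45784903 0.45561928 0.45764682] [0.45169926 0.4514198  0.45081338 0.45317113]<stdin>:5: RuntimeWarning: All-NaN slice encountered
```

By wrist depth, the fingertips end about 18 mm behind the reported TCP, not 25 mm ahead of it. That explains the misses. I'll check with a touch on the bare worktop.

Run:
```python
from h import *
Q=q(ST[2]+np.pi/2); x,y=.40,.30
r.reach([x,y,.12],Q); r.move_straight([x,y,.03],Q,.1,max_force=6)
print(r.move_straight([x,y,-.035],Q,.02,max_force=6)); s=r.read_state(); print(s["eef_pos"],s["contact_force"])
r.move_straight([x,y,.12],Q,.15)
```

```text
True
[ 0.40001016  0.30001815 -0.014144  ] [-1.09858794 -0.76380931  6.20963181]
```

The tips really are at tool z ≈ −0.0145, so there's a 39.5 mm offset that I'll apply from here on. Regripping the fin properly.

```bash
cat >> h.py <<'E'
G=.0335   # real grasp point lies this far BEHIND reported TCP: cmd z = grasp z - G
E
python3 - <<'E'
from h import *
yr=.12; c,s_=np.cos(yr),np.sin(yr); gx=-.108
p=S(-.023+gx*c,.0149+gx*s_,.04-G); Q=q(ST[2]+yr+np.pi/2)
command_gripper(.05,80)
r.reach([*p[:2],.12],Q); print(r.move_straight(p,Q,.1,max_force=8))
command_gripper(0,80); s=r.read_state(); print(s["grip_width"],s["grip_force"],s["contact_force"])
p2=S(-.004+gx,0,.04-G); Q2=q(ST[2]+np.pi/2)
print(r.move_straight(p2,Q2,.03,max_force=25)); s=r.read_state(); print(s["grip_width"],s["grip_force"],s["contact_force"],s["eef_pos"]-p2)
command_gripper(.05); r.move_straight([*p2[:2],.1],None,.15)
r.reach([.37,.181,.25],Q2); im,W=fin(); print(r.read_state()["time_s"]); save("w6",im)
E
```

```text
False
0.008881772420833907 78.60437035560608 [-0.32261849 -0.64900463  5.84087757]
False
0.00896635854477766 78.91937613487244 [-1.76276865  1.53958333  6.90199961] [1.90210754e-05 4.36291472e-04 4.78639576e-04]
tray in stand: [-0.0043 -0.0001] yaw -0.007 n 305 fin len 0.064
38.3833
```

View pics/w6.png

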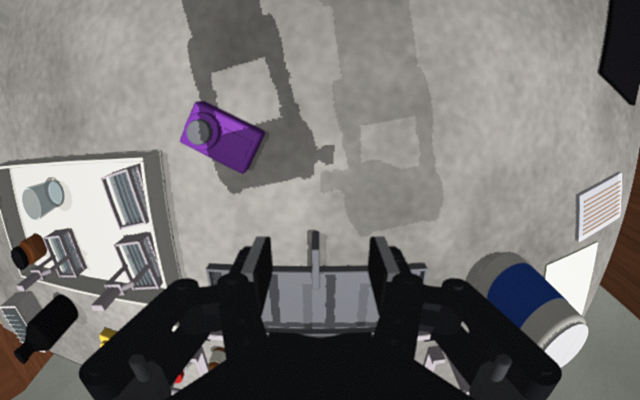

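The tray is in place: stand-frame offset (−4, 0) mm and yaw −0.007. The picture shows it square under the hooks, with the fin at (315,260). Next I refine the rack tabs and the hook height with the wrist camera, then hang the racks.

```bash
cat >> h.py <<'E'
def tab(x,y,R=.03):
    _,W=wcloud(); P=W.reshape(-1,3); s=r.read_state()
    P=P[(np.hypot(P[:,0]-x,P[:,1]-y)<R)&(P[:,2]>.125)&(P[:,2]<.175)]
    T=P[P[:,2]>np.percentile(P[:,2],98)-.006]
    rc=cv2.minAreaRect((T[:,:2]*1000).astype(np.float32)); B=cv2.boxPoints(rc); e=max((B[1]-B[0],B[2]-B[1]),key=np.linalg.norm)
    e=e*np.sign(e[1]); yaw=np.arctan2(-e[0],e[1])
    print("tab",len(P),len(T),"top",np.percentile(P[:,2],98).round(4),"rect",np.round(rc[0],1),np.round(rc[1],1),"yaw",round(yaw,3),"med",np.median(T,0).round(4),P.min(0).round(3),P.max(0).round(3))
    return np.array(rc[0])/1000,yaw,np.percentile(P[:,2],98)
E
python3 - <<'E'
from h import *
for n in("top0","scene0"):
    P=np.load(n+".npz")["W"].reshape(-1,3); d=P[:,:2]-ST[:2]; R=Ro.from_euler("z",-ST[2]).as_matrix()[:2,:2]; L=d@R.T
    for y in(-.135,-.045,.045,.135):
        m=(abs(L[:,1]-y)<.03)&(L[:,0]>-.045)&(L[:,0]<.03)&(P[:,2]>.155)&(P[:,2]<.19); print(n,y,m.sum(),np.median(P[m,2]).round(4),np.median(L[m,1]).round(4))
command_gripper(.07,60)
for x,y,w in((.5487,-.1005,.16),(.561,-.2895,.14)):
    r.reach([x,y,.24],q(w)); tab(x,y)
    r.move_straight([x-.0,y-.05,.24],None,.2); tab(x,y)
    if y>-.2: r.move_straight([x,y,.26],None,.2)
print(r.read_state()["time_s"],r.read_state()["joint_positions"])
E
```

```text
top0 -0.135 87 0.1738 -0.1352
top0 -0.045 86 0.1738 -0.044
top0 0.045 94 0.1737 0.0461
top0 0.135 92 0.1738 0.1358
scene0 -0.135 111 0.173 -0.136
scene0 -0.045 106 0.173 -0.046
scene0 0.045 104 0.173 0.0432
scene0 0.135 97 0.173 0.1326
tab 420 332 top 0.1555 rect [ 548.7 -101. ] [ 9.8 24.6] yaw 0.218 med [ 0.5485 -0.0996  0.1542] [ 0.542 -0.113  0.125] [ 0.556 -0.088  0.156]
tab 389 370 top 0.1555 rect [ 548.8 -101. ] [10.3 24.4] yaw 0.268 med [ 0.5486 -0.1006  0.1541] [ 0.541 -0.113  0.126] [ 0.555 -0.088  0.156]
tab 406 327 top 0.1557 rect [ 561.1 -290.3] [ 9.9 23.8] yaw 0.186 med [ 0.561  -0.2895  0.1542] [ 0.554 -0.302  0.125] [ 0.568 -0.278  0.156]
tab 394 376 top 0.1555 rect [ 560.7 -290.6] [ 9.5 24.1] yaw 0.145 med [ 0.5608 -0.2899  0.1542] [ 0.554 -0.303  0.125] [ 0.567 -0.278  0.156]
42.175 [-6.59079377e-01  5.78181068e-01  1.07832211e+00  5.71661954e-04
  1.48516441e+00 -8.00514513e-01]
```

```bash
cat >> h.py <<'E'
def hang(x,y,yaw,top,hy):
    gz=top-.018; dz=.032   # grasp height, bar this far below it
    command_gripper(.05,60); Q=q(yaw)
    r.reach([x,y,gz-G+.06],Q); print("down",r.move_straight([x,y,gz-G],Q,.1,max_force=8))
    command_gripper(0,60); s=r.read_state(); print("grip",s["grip_width"],s["grip_force"])
    hi=.207+dz-G
    r.move_straight([x,y,hi],Q,.1); s=r.read_state(); print("lifted",s["grip_width"],s["contact_force"])
    r.move_straight([.44,y,hi],q(ST[2]),.15)
    r.move_straight(S(-.15,hy,hi),q(ST[2]),.15); r.hold(.3)
    print("in",r.move_straight(S(-.005,hy,hi),q(ST[2]),.08,max_force=6)); s=r.read_state(); print(s["contact_force"],s["grip_width"])
    return hi
E
python3 - <<'E'
from h import *
hi=hang(.561,-.2902,.165,.1555,.045)
_,W=wcloud(); P=W.reshape(-1,3); P=P[~np.isnan(P[:,0])]
print(r.read_state()["eef_pos"],r.read_state()["time_s"])
im,W=cloud("scene"); np.savez("s2.npz",im=im,W=W); save("s2",cv2.resize(im[120:270,250:450],(800,600),interpolation=2))
E
```

```text
down False
grip 0.009327370866373278 61.73261761665344
lifted 0.009150635655818641 [ 0.590185    0.60484429 -2.54460284]
in False
[ 0.04201646  0.4407146  -1.70593996] 0.009246744979445257
[0.60142615 0.23123775 0.20566886] 52.1667
```

View pics/s2.png

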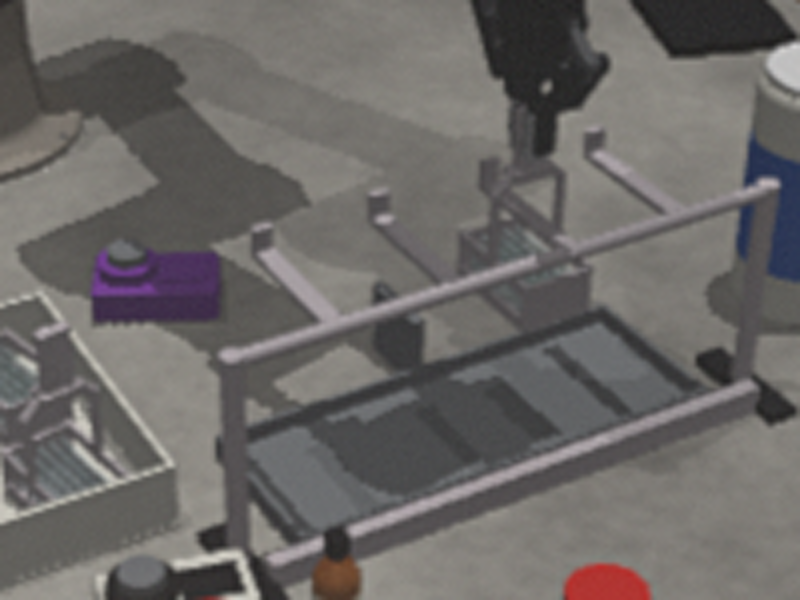

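The rack's bow surrounds hook 2: the bar is at (525,175) and the hook passes through below it. Lowering, releasing, then the second rack.

```bash
cat >> h.py <<'E'
def drop(hy):
    Q=q(ST[2]); print("low",r.move_straight(S(-.005,hy,.181),Q,.08,max_force=8), r.move_straight(S(-.005,hy,.171),Q,.02,max_force=2.5)); s=r.read_state(); print(s["eef_pos"],s["contact_force"])
    command_gripper(.035); r.hold(.3); p=r.read_state()["eef_pos"]
    r.move_straight([p[0],p[1],.29],None,.12)
def hung():
    im,W=cloud("scene"); P=W.reshape(-1,3); R=Ro.from_euler("z",-ST[2]).as_matrix()[:2,:2]; L=(P[:,:2]-ST[:2])@R.T
    for y in(-.135,-.045,.045,.135):
        m=(abs(L[:,1]-y)<.04)&(abs(L[:,0])<.045)&(P[:,2]>.2)&(P[:,2]<.26)
        b=(abs(L[:,1]-y)<.04)&(abs(L[:,0])<.07)&(P[:,2]>.07)&(P[:,2]<.13)
        print(y,m.sum(),b.sum(),(L[m].mean(0).round(3),np.percentile(P[m,2],97).round(3)) if m.sum()>5 else "")
E
python3 - <<'E'
from h import *
drop(.045)
hung()
x,y=.5488,-.101
r.reach([x,y,.26],q(.23)); hung()
c,w,top=tab(x,y); print(r.read_state()["time_s"])
E
```

```text
low False True
[0.60206111 0.23129297 0.17614296] [-0.47678038  0.01343862  4.33599063]
-0.135 0 0 
-0.045 0 0 
0.045 93 565 (array([-0.001,  0.042]), np.float64(0.229))
0.135 0 0 
-0.135 0 0 
-0.045 0 0 
0.045 92 566 (array([-0.001,  0.043]), np.float64(0.228))
0.135 0 0 
tab 379 299 top 0.1556 rect [ 564.8 -100.5] [ 9.9 24.7] yaw 0.236 med [ 0.5642 -0.0999  0.1542] [ 0.558 -0.113  0.125] [ 0.571 -0.088  0.156]
56.2417
```

Rack one hangs: its tab top is at 0.228 and it sits 3 mm off hook 2. The second rack has been knocked by 16 mm, so I use the new reading.

Run:
```python
from h import *
c,w,top=tab(.5648,-.1005)
hang(c[0],c[1],w,top,-.135); drop(-.135)
p=S(-.2,-.05,.30); r.reach(p,q(ST[2]+np.pi/2)); command_gripper(.06); hung()
try: fin()
except Exception: print("nofin")
im,W=cloud("scene"); np.savez("s3.npz",im=im,W=W)
for n in("top0","scene0"):
    d=np.load(n+".npz"); P=d["W"].reshape(-1,3); m=(np.hypot(P[:,0]-.70,P[:,1]+.09)<.05)&(P[:,2]>.036)&(P[:,2]<.07); Q=P[m]; t=Q[Q[:,2]>np.percentile(Q[:,2],90)-.005]
    print(n,len(Q),np.percentile(Q[:,2],[50,90,97]).round(4),t.mean(0).round(4),len(t),np.ptp(t,0))
print(r.read_state()["time_s"])
```

```text
tab 383 300 top 0.1557 rect [ 564.8 -100.5] [ 9.8 24.4] yaw 0.236 med [ 0.5642 -0.0997  0.1543] [ 0.558 -0.113  0.125] [ 0.571 -0.088  0.156]
down False
grip 0.009474894952514159 57.81122624874115
lifted 0.009463631647196664 [ 0.44383252  0.20599621 -2.45193615]
in False
[-0.28556524 -1.29745477 -1.19738969] 0.009509980546479627
low False True
[0.6114302  0.05142163 0.17611064] [-1.1587527   0.67890316  4.20405372]
-0.135 97 596 (array([-0.001, -0.136]), np.float64(0.228))
-0.045 0 0 
0.045 90 566 (array([-0.001,  0.042]), np.float64(0.23))
0.135 0 0 
tray in stand: [-0.0042  0.0009] yaw 0.008 n 301 fin len 0.061
top0 159 [0.0436 0.0548 0.0574] [ 0.6953 -0.0972  0.0542] 44 [0.03182303 0.02638707 0.00966451]
scene0 220 [0.0449 0.0534 0.0547] [ 0.6977 -0.0988  0.0522] 86 [0.03050008 0.03053402 0.00807009]
68.2
```

Both racks hang (tab tops at 0.228) and the tray is still in place. Now I refine the button from above and press it.

Run:
```python
from h import *
Q=q(np.pi/2); b=np.array([.6965,-.098])
r.reach([.50,-.18,.28],Q); command_gripper(.07)
r.reach([b[0]-.06,b[1]-.02,.2],Q)
im,W=wcloud(); P=W.reshape(-1,3); k=(np.hypot(P[:,0]-b[0],P[:,1]-b[1])<.03)&(P[:,2]>.035)&(P[:,2]<.07); B=P[k]; t=B[B[:,2]>np.percentile(B[:,2],90)-.004]
print(len(B),t.mean(0).round(4),np.ptp(t,0).round(3),t.max(0).round(4),im.reshape(-1,3)[k].mean(0))
k=(np.hypot(P[:,0]-b[0],P[:,1]-b[1])<.06)&(P[:,2]>.024)&(P[:,2]<.034); print("box colour",np.median(im.reshape(-1,3)[k],0))
c=(t.max(0)+t.min(0))[:2]/2; print(c)
if np.linalg.norm(c-b)<.008: b=c
top=np.percentile(B[:,2],90)
command_gripper(0,40); r.move_straight([*b,.12],Q,.15); r.move_straight([*b,top-.0145+.008],Q,.08,max_force=5)
print(r.move_straight([*b,top-.0145-.011],Q,.015,max_force=12)); s=r.read_state(); print(s["eef_pos"],s["contact_force"],top)
r.hold(.2); r.move_straight([*b,.2],Q,.12); r.move_straight([.50,-.18,.28],Q,.2)
r.reach([.38,-.1,.3],Q); hung()
im,W=cloud("top"); P=W.reshape(-1,3)
for n,x,y,z in(("drop",.746,.009,.085),("cup",.776,-.085,.065),("jar",.57,-.40,.08),("beaker",.44,-.30,.075)):
    m=(np.hypot(P[:,0]-x,P[:,1]-y)<.05)&(P[:,2]>.03); print(n,m.sum(),np.percentile(P[m,2],97).round(3))
P=cloud("scene")[1].reshape(-1,3); m=(abs(P[:,0]-.44)<.09)&(abs(P[:,1]+.1)<.08)&(P[:,2]>.03)&(P[:,2]<.05); print("plain",m.sum(),np.median(P[m],0) if m.any() else 0)
print(r.read_state()["time_s"])
```

```text
1347 [ 0.6956 -0.0981  0.0512] [0.03  0.032 0.005] [ 0.7111 -0.0822  0.0534] [66.61989607 67.32665182 70.19005197]
box colour [171.5 170.  163.5]
[ 0.69610484 -0.09790972]
True
[ 0.69616709 -0.09793007  0.03188543] [-1.75639026 -0.77305544  5.25029844] 0.05187963107586236
-0.135 101 596 (array([-0.001, -0.136]), np.float64(0.228))
-0.045 0 0 
0.045 92 564 (array([-0.001,  0.043]), np.float64(0.228))
0.135 0 0 
drop 79 0.09
cup 216 0.071
jar 233 0.087
beaker 25 0.081
plain 643 [ 0.40974973 -0.09927078  0.03811015]
77.7667
```

The press stopped at 12 N after about 6 mm. I'll press once more, harder, to be sure it reaches the stop, then check the tray and hand in.

Run:
```python
from h import *
Q=q(np.pi/2); b=[.6961,-.0979]
r.reach([.50,-.18,.28],Q); r.move_straight([*b,.12],Q,.2); r.move_straight([*b,.043],Q,.08,max_force=5)
print(r.move_straight([*b,.022],Q,.015,max_force=22)); r.hold(.15); s=r.read_state(); print(s["eef_pos"],s["contact_force"])
r.move_straight([*b,.2],Q,.12); r.move_straight([.50,-.18,.28],Q,.2)
r.reach(S(-.2,-.05,.30),q(ST[2]+np.pi/2)); command_gripper(.06); fin(); hung()
r.hold(.5); print(r.finish_job())
```

```text
True
[ 0.69620508 -0.09794831  0.03189184] [-2.10024357  1.24052125  5.675497  ]
tray in stand: [-0.0043  0.0008] yaw 0.006 n 302 fin len 0.061
-0.135 102 596 (array([-0.001, -0.136]), np.float64(0.228))
-0.045 0 0 
0.045 92 566 (array([-0.001,  0.043]), np.float64(0.228))
0.135 0 0 
the job is handed in; nothing more can be done
None
```

The job is handed in, with no verdict returned: the tray measured 4 mm from its place and square, both handled racks hang on hooks 0 and 2, and two presses took the start button about 6 mm down to the same hard stop (its travel itself wasn't read).

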